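# Jack up the hinged jeweller's bed and hold it

## Robot

A 6-joint arm with a two-finger parallel gripper is mounted at the origin on the work surface. World frame = base frame: x ahead of the robot, y to its left, z up, the work surface at z = 0. Lengths are in m, angles in rad, forces in N, time in s.
With the tool pointing down it reaches from about 0.4 to 0.825 m from the base axis. Payload 7 kg.
Tool frame: the origin (TCP) lies at the centre of the arm's flange, where the gripper is bolted on; the fingertips stand 178 mm ahead of it and the grasp point (between the pads) lies ahead of it (tcp_to_grasp is the z of the grasp point in the tool frame, in m); z points along the fingers, x is the direction in which the jaws open and shut, and the axes are right-handed (so a half turn about z gives the same grasp; the last joint's range is limited). The gripper opens to 88 mm and grips with 3 to 60 N. Pads are 19 mm wide; open, the fingers measure 130 mm over their backs; the gripper's body (78 mm by 193 mm) begins 47 mm behind the grasp point.
Start: joints at [-0.942, 0.359, 0.012, 0, -1.224, -0.288], TCP at [0.226, -0.636, 0.405] pointing down, gripper open.
Joint ranges: [-3.07, 3.07], [-1.43, 2.12], [-1.02, 1.25], [-3.03, 1.67], [-3.05, -0], [-3.03, 3.03]. Speed limits (rad/s): [2.39, 2.39, 3.01, 3.14, 3.14, 3.14].

## Interface

Orientations are given as [roll, pitch, yaw] about the fixed x, y, z axes, in that order (R = Rz(yaw) Ry(pitch) Rx(roll)).
In Python, from station import get_state, grab_frame, job_done, tcp_to_grasp gives the robot as it stands.
- The arm moves only by the tool drive_tool, never from a script. Its argument "moves" is a list of rows, each a list of 7 numbers: the shift along the tool's x, y, z in mm, then the turn, a rotation vector about the tool's x, y, z in degrees, then the closure, from -1 (fully open) to 1 (shut), so that 0 is half open. In form: [[dx, dy, dz, ax, ay, az, claw], ...]. A call has 1 to 12 rows; each row is the pose to reach, as a shift and turn from the pose commanded when the call began, along the tool's axes at that moment; what a row does not reach only later rows make up. A row lasts 1/8 s, in which the tool goes at most 62.5 mm and 10.7 degrees, less where a joint would pass 70% of its speed; a pose out of reach is approached as far as the arm can. A call with a gripper value outside its range is refused whole. The fingers move at their own pace and stop on an object; "grip_force" is the grip in N (left out, the last holds). Time passes only in rows, so rows that repeat a pose let the fingers close. It gives the time, the measured TCP pose, the force and the opening at its end, in the units of the state.
- get_state(): the state, without advancing time (a new reading comes with each control period).
- grab_frame(name): name is "side" or "top" or "wrist"; returns a dict with "img" (480x640x3 uint8, red, green, blue), "range_z" (480x640 float32, m along the optical axis (not along the pixel's ray), 0 where there is no reading), "fovy" (degrees; the focal length in pixels is half the picture's height over the tangent of half this angle, whatever the lens; pixels are square), "cx", "cy" (the principal point, pixels), "rvec" (rotation vector, rad) and "tvec" (3), from world to camera coordinates, as OpenCV has them. Camera axes: x right, y down, z forward; pixel columns grow to the right and rows downward; lengths in m; the calibration is good to about 2 mm. A picture is of the moment at which its call begins.
- job_done(): hands the job in, once; it reports no verdict.
The state is a dict: "t": time; "q": joint angles; "qd": joint speeds; "joint_efforts": joint torques, N m; "eef_pos": TCP position; "ee_rot": TCP orientation; "force": force on the tool from outside, world axes, zero at the start; "moment": the same for the moment, N m; "width": finger opening in m.
Only numpy, scipy, OpenCV 4.12 (cv2) and the standard library are available. Lean on these libraries where they do the work, as an engineer would, in place of code of your own. Each camera call takes 0.05 s, during which the arm holds its last target. There are 200 camera calls.

## Task

Jack up the front of the hinged aluminium work bed so that a colleague can pull out the filings tray under its feet: carry or slide the blue lever jack in so that its round saddle is centred under the yellow lift pad with the red mark, standing flat on the bench, and let go of it. Then pump the handle one full trial stroke (all the way down, the bed lifting, and let it come right back up so that the bed is down again), press it all the way down a second time, and finish while still holding the handle down with the bed raised. Only the jack may lift the bed; do not push it with the arm, and leave the other things on the bench where they are.

Things in the scene. Friction and masses are not known exactly. Their poses are not given: they have to be found in the camera images.
- jack: blue lever jack, loose, 0.8 kg. Origin: underside of base, below the tower; x points to the saddle, handle goes to -x. Base 225 x 80 x 8 mm, x -105 to +120. Tower 34 (x) x 38 (y) mm, top at 84 mm, sides free. Saddle 30 mm diameter at x = +95, top 60 mm up with handle up. Handle pivot at x = 0, 62 mm up; at rest the handle rises to -x, its end 148 mm behind and 130 mm up
- jack_grip (a point): centre of the jack's tower, 65 mm above its underside, the place to grasp it (across own y, 38 mm wide, fingers either side); axes as the jack's
- saddle_top (a point): centre of the top face of the jack's saddle (30 mm disc with a yellow spot); rises straight up by 30 mm over a full handle stroke
- handle_press (a point): centre of the top face of the black rubber paddle (65 x 34 x 14 mm) at the end of the jack's pump handle, 125 mm from the pivot along the handle: push down here. The handle slopes up backwards at 0.40 rad at rest and ends 0.05 rad below level when fully down, this point then about 63 mm above the bench
- pump_handle (a joint): angle of the pump handle, rad: 0 up (rest), 0.45 fully down at its stop. Springs back up by itself when not held; a push of about 3 N rising to roughly 11 N when the bed is being lifted. The saddle rises 66.7 mm per rad; it meets the pad at about 0.12 rad
- stand: fixed stand: two far posts with hinge pin along y, and the filings tray (280 mm along y, 12 mm high); carries the aluminium bed (240 mm along y, 215 deep, plate 70 to 82 mm up) and the lift pad. Origin on the bench below the middle of the pad's line of travel; x points to the hinge 262 mm behind, y along the front edge. Below the pad it is free up to x = +65 mm, where the tray begins
- pad_under (a point): centre of the underside of the yellow lift pad (36 x 36 x 14 mm, red disc on top, red stripe in front), 68 mm above the bench with the bed down, about 90 mm on a full jack stroke; it stands out in front of the bed's edge, clamped at a different place along it each time. Axes as the bed's: x towards the hinge
- burr_block: bystander: wooden block 75 x 65 x 35 mm with upright burrs to 60 mm height; origin centre of underside
- flux_jar: bystander: amber jar with blue cap, 52 mm diameter, 65 mm tall; origin centre of underside
- bead_tin: bystander: low round tin with brass lid, 62 mm diameter, 26 mm tall; origin centre of underside
- chasing_hammer: bystander: small hammer lying flat, 220 mm long; origin at its underside
- pin_driver: bystander: screwdriver lying flat, 150 mm long; origin at its underside
- scrap_dish: bystander: small white bowl, 70 mm diameter, 30 mm tall; origin centre of underside

How it is judged:
On the way, in this order (a step that is already met when the one before it is completed fails the run):
1. the jack stands flat on the bench with its saddle under the lift pad, let go (horizontal distance between saddle_top and pad_under below 0.012 m and angle between jack's own z axis and vertical below 0.06 rad and height (world z) of jack below 0.004 m and contact force between the fingers and jack below 0.3 N and value of joint pump_handle below 0.08 rad), for 0.3 s.
2. first full stroke: the handle is down and the bed has risen on the jack (value of joint pump_handle above 0.38 rad and height (world z) of pad_under above 0.08 m and contact force between jack and stand above 3 N and contact force between each of the arm, the fingers and stand below 0.5 N), for 0.1 s.
3. the handle is back up and the bed down again (value of joint pump_handle below 0.08 rad and height (world z) of pad_under below 0.0705 m), for 0.1 s.
At the end, for the whole second after the job is handed in: the robot holds the handle down (over 0.38 of 0.45 rad, pressing over 1.5 N); the pad's underside is 80 to 97 mm up, carried by the jack (over 3 N), not touched by the robot; saddle within 12 mm of the pad centre in plan; jack flat on the bench (tilt under 0.06 rad, within 4 mm) (all of step 2 and horizontal distance between saddle_top and pad_under below 0.012 m and angle between jack's own z axis and vertical below 0.06 rad and height (world z) of jack below 0.004 m and height (world z) of pad_under below 0.097 m and contact force between any of the fingers, the arm and jack above 1.5 N); the arm keeps its last pose, push and grip.
It fails at once if another loose thing on the bench moved more than 25 mm (distance of any of burr_block, flux_jar, bead_tin, chasing_hammer, pin_driver, scrap_dish from where it was at the start of the episode above 0.025 m).
It fails at once if the jack toppled (angle between jack's own z axis and vertical above 0.6 rad).
It fails at once if the arm pushed hard (over 15 N) on the bed or its stand (contact force between any of the arm, the fingers and stand above 15 N).
It also fails if it takes over 61 s, if anything falls off the work surface, if the arm or the gripper's body presses on something with over 40 N, if the wrist force passes 120 N, or if a joint passes its speed limit or range.

## Working session

There is one attempt and no reset: what is moved stays moved. The work goes in short steps, Python scripts to look and compute and a tool call to move; the robot and the scene stay as the last step left them, time stands still between calls to the robot, and variables do not carry over. Pictures are saved under pics/ and viewed, about 8 in all and at most 12, crops included, and the job is handed in when it is done.

Besides the shell and the picture viewer there is one more tool, called after "Emit:" as name(argument=value, ...) on one line, values as JSON. drive_tool: Moves the arm, as the interface text tells. Its arguments: {"type":"object","properties":{"moves":{"type":"array"},"grip_force":{"type":"number"}},"required":["moves"]}

```bash
mkdir -p pics
cat > h.py <<'E'
import numpy as np, cv2
from station import *
def cam(n):
    f=grab_frame(n); f['R']=cv2.Rodrigues(np.array(f['rvec'],float))[0]; f['t']=np.array(f['tvec'],float).ravel()
    f['f']=240/np.tan(np.radians(f['fovy'])/2); return f
def pts(f):
    v,u=np.mgrid[:480,:640]; z=f['range_z']
    c=np.stack([(u-f['cx'])/f['f']*z,(v-f['cy'])/f['f']*z,z],-1)
    return (c-f['t'])@f['R']
def ray(f,u,v,h):
    d=f['R'].T@np.array([(u-f['cx'])/f['f'],(v-f['cy'])/f['f'],1]); o=-f['R'].T@f['t']
    return o+d*(h-o[2])/d[2]
def save(f,n): cv2.imwrite('pics/'+n,f['img'][:,:,::-1])
E
python3 - <<'E'
from h import *
print(get_state(),tcp_to_grasp)
a=cam('top');b=cam('side');save(a,'top0.png');save(b,'side0.png')
for f in(a,b): print(-f['R'].T@f['t'],f['R'][2],f['fovy'],f['cx'],f['cy'])
E
```

```text
{'t': 0.0, 'q': array([-9.41927941e-01,  3.59390761e-01,  1.10587890e-02, -3.05894691e-04,
       -1.22407990e+00, -2.88107096e-01]), 'qd': array([ 0.00080226, -0.00131327, -0.0019926 ,  0.00033579, -0.00084653,
       -0.00026438]), 'joint_efforts': array([-3.66342128e-04, -5.82713699e+01,  2.93048483e+01,  6.99690118e+00,
        6.88182103e-03, -1.54354439e-04]), 'eef_pos': array([ 0.22552379, -0.63601334,  0.40372787]), 'ee_rot': array([-3.14140929e+00, -1.63066751e-03,  1.91145329e+00]), 'force': array([ 0.89311616, -0.49423187, -0.22830491]), 'moment': array([-0.00129146,  0.0024209 ,  0.02394536]), 'width': 0.08786310029608362} 0.1593
[0.37527865 0.0018088  1.29325039] [ 0.13223377  0.0069165  -0.99119443] 48.15425075951339 328.92620482506817 248.13372338884375
[-0.10874558  0.73719653  1.06000419] [ 0.45192456 -0.52953638 -0.71788259] 47.91590866710805 320.1337632966037 243.128276258158
```

View pics/top0.png

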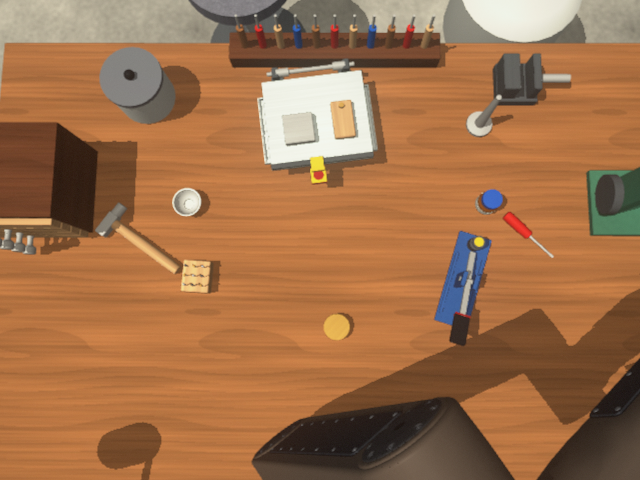

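View pics/side0.png

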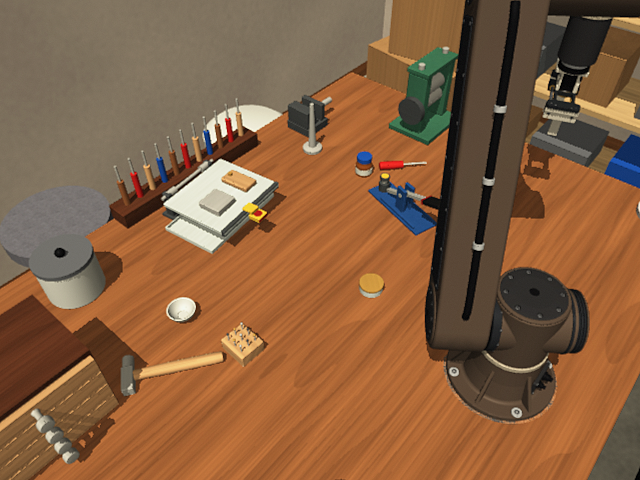

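The top view shows the jack at about (465,278), with its saddle spot at (479,242) and paddle at (460,328). The pad with its red mark is at (318,172). The path between them is clear, and the nearest objects are the jar (490,201), the driver and the tin (337,326). Next I measure both poses.

```bash
cat > m.py <<'E'
from h import *
def mask(f,lo,hi,box=None):
    m=cv2.inRange(cv2.cvtColor(f['img'],cv2.COLOR_RGB2HSV),lo,hi)
    if box: k=np.zeros_like(m);k[box[1]:box[3],box[0]:box[2]]=255;m&=k
    return m
def cen(m):
    n,l,s,c=cv2.connectedComponentsWithStats(m); i=1+np.argmax(s[1:,4]); return c[i],s[i,4]
def base(f,box):   # jack base from blue points low down
    m=mask(f,(100,120,50),(125,255,255),box); P=pts(f); k=(m>0)&(P[...,2]<.014)&(f['range_z']>0)
    xy=P[k][:,:2]; r=cv2.minAreaRect((xy*1000).astype(np.float32)); return r,cv2.boxPoints(r),len(xy)
E
python3 - <<'E'
from m import *
f=cam('top');P=pts(f)
r,b,n=base(f,(420,215,510,350));print('base',r,b.round(1).tolist(),n)
c,a=cen(mask(f,(20,120,120),(35,255,255),(460,225,500,255)));print('saddle',c,a,ray(f,*c,.060),P[int(c[1]),int(c[0])])
for lo,hi in (((0,150,100),(8,255,255)),((170,150,100),(180,255,255))):
  m=mask(f,lo,hi,(300,150,340,190))
  if m.any(): c,a=cen(m);print('red',c,a,ray(f,*c,.082),P[int(c[1]),int(c[0])])
m=mask(f,(20,120,120),(35,255,255),(300,145,340,190));c,a=cen(m);k=(m>0);print('yel',c,a,np.median(P[k],0));q=P[k];q=q[abs(q[:,2]-.082)<.004];print(cv2.minAreaRect((q[:,:2]*1000).astype(np.float32)))
k=(abs(P[...,2]-.082)<.003);k[:60]=0;k[200:]=0;k[:,:240]=0;k[:,400:]=0;k&=(f['img'].min(-1)>150)
q=(P[k][:,:2]*1000).astype(np.float32);r=cv2.minAreaRect(q);print('bed',r,cv2.boxPoints(r).round(1).tolist(),len(q))
# paddle
k=(f['img'].max(-1)<60);k[:305]=0;k[350:]=0;k[:,:445]=0;k[:,475:]=0;k&=P[...,2]>.08
print('paddle',np.median(P[k],0),k.sum())
for n,u,v,h in(('tin',337,326,.026),('jar',491,200,.065),('burr',196,277,.05),('dish',187,202,.03)):print(n,ray(f,u,v,h))
s=cam('side');c,a=cen(mask(s,(20,120,120),(35,255,255),(370,165,400,195)));print('side saddle',c,ray(s,*c,.06))
for lo,hi in (((0,150,100),(8,255,255)),((170,150,100),(180,255,255))):
  m=mask(s,lo,hi,(240,195,275,225))
  if m.any(): c,a=cen(m);print('side red',c,a,ray(s,*c,.082))
E
```

```text
base ((472.8111877441406, -309.760009765625), (78.99038696289062, 221.75108337402344), 72.13577270507812) [[355.20001220703125, -313.29998779296875], [566.2000122070312, -381.3999938964844], [590.5, -306.20001220703125], [379.3999938964844, -238.1999969482422]] 1471
saddle [478.65060241 241.45783133] 83 [ 0.55622817 -0.33631769  0.06      ] [ 0.55657328 -0.33351172  0.06490002]
red [318.03389831 174.57627119] 59 [0.70881559 0.03606727 0.082     ] [0.70959595 0.03609327 0.08414234]
yel [317.38741722 168.37086093] 302 [0.72457781 0.03827342 0.0903022 ]
((720.482421875, 37.79325866699219), (61.817867279052734, 35.07838821411133), 7.4175872802734375)
bed ((862.7565307617188, 43.828407287597656), (230.02415466308594, 239.98985290527344), 7.480898380279541) [[733.0999755859375, 147.8000030517578], [764.2999877929688, -90.0999984741211], [992.4000244140625, -60.20000076293945], [961.2000122070312, 177.8000030517578]] 5130
paddle [ 0.35643336 -0.27164788  0.1181014 ] 420
tin [ 0.36095859 -0.0087972   0.026     ]
jar [ 0.65319748 -0.3669483   0.065     ]
burr [0.47277082 0.31898362 0.05      ]
dish [0.65491236 0.35227302 0.03      ]
side saddle [384.59459459 175.45945946] [ 0.5546175  -0.33312101  0.06      ]
side red [257.57142857 212.95238095] 21 [0.70725234 0.03753596 0.082     ]
side red [257.54545455 212.63636364] 11 [0.70818522 0.03669643 0.082     ]
```

Both poses check out. The base measures 79×222 mm at yaw -17.9°, and the saddle from the base fit agrees with the yellow spot. The pad is at about (708,36.5) in both views, and the bed yaw is 7.4°. I plan to rotate the jack +25° and place its saddle at the pad.

```bash
cat > mv.py <<'E'
from h import *
from scipy.spatial.transform import Rotation as Ro
def mv(x,y,z,yawdeg):  # TCP target mm, tool-x heading; pointing down
    s=get_state(); R=Ro.from_euler('xyz',s['ee_rot']); T=Ro.from_euler('xyz',[180,0,yawdeg],degrees=True)
    d=R.inv().apply(np.array([x,y,z])-s['eef_pos']*1000); print(d.round(1),(R.inv()*T).as_rotvec(degrees=True).round(2))
E
python3 -c "
from mv import *
mv(465.7,-307.5,320,72.1);mv(465.7,-307.5,224.3,72.1)"
```

```text
[229.4 336.2  84.3] [-3.000e-02 -5.000e-02  3.742e+01]
[229.3 336.2 180. ] [-3.000e-02 -5.000e-02  3.742e+01]
```

Emit:
drive_tool(moves=[[55, 80, 20, 0, 0, 8, -1], [105, 155, 40, 0, 0, 16, -1], [150, 220, 60, 0, 0, 24, -1], [190, 280, 75, 0, 0, 31, -1], [217, 318, 84, 0, 0, 36, -1], [229.3, 336.2, 84.3, 0, 0, 37.4, -1], [229.3, 336.2, 84.3, 0, 0, 37.4, -1], [229.3, 336.2, 84.3, 0, 0, 37.4, -1]])

```text
t: 1.2
eef_pos: [0.4672, -0.3055, 0.3198]
ee_rot: [-3.141, -0.0, 1.262]
force: [-0.2, -0.7, 0.5]
width: 0.0879
```

```bash
python3 -c "
from mv import *
mv(465.7,-307.5,224.3,72.1);f=cam('wrist');save(f,'w1.png')"
```

```text
[-2.4 -0.7 95.5] [-0.04 -0.01  0.23]
```

View pics/w1.png

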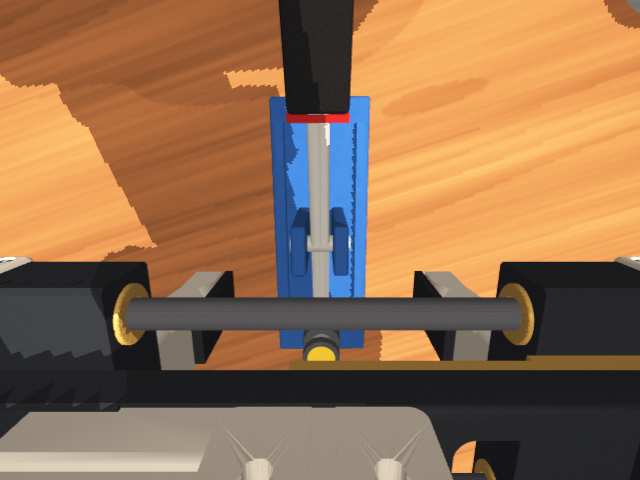

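The wrist view shows the jack axis at u≈320, midway between the fingers and parallel to the jaw plane, with the tower at (320,243). I go down and grip.

Emit:
drive_tool(moves=[[-2, -0.7, 40, 0, 0, 0.2, -1], [-2.4, -0.7, 75, 0, 0, 0.2, -1], [-2.4, -0.7, 95.5, 0, 0, 0.2, -1], [-2.4, -0.7, 95.5, 0, 0, 0.2, -1], [-2.4, -0.7, 95.5, 0, 0, 0.2, 1], [-2.4, -0.7, 95.5, 0, 0, 0.2, 1], [-2.4, -0.7, 95.5, 0, 0, 0.2, 1], [-2.4, -0.7, 95.5, 0, 0, 0.2, 1], [-2.4, -0.7, 95.5, 0, 0, 0.2, 1], [-2.4, -0.7, 95.5, 0, 0, 0.2, 1]], grip_force=45)

```text
t: 2.5
eef_pos: [0.4646, -0.3095, 0.225]
ee_rot: [3.141, -0.0, 1.256]
force: [0.2, 2.8, 1.8]
width: 0.0378
```

```bash
python3 -c "
from mv import *
print(get_state()['width']);c=np.cos(np.radians(7.4));s=np.sin(np.radians(7.4))
for b in(95,155):mv(708-b*c,36.3-b*s,224.3,97.4)
f=cam('wrist');save(f,'w2.png')"
```

```text
0.03780725126002273
[363.3  38.4   0.9] [ 3.000e-02 -2.000e-02 -2.546e+01]
[337.5 -15.8   0.8] [ 3.000e-02 -2.000e-02 -2.546e+01]
```

View pics/w2.png

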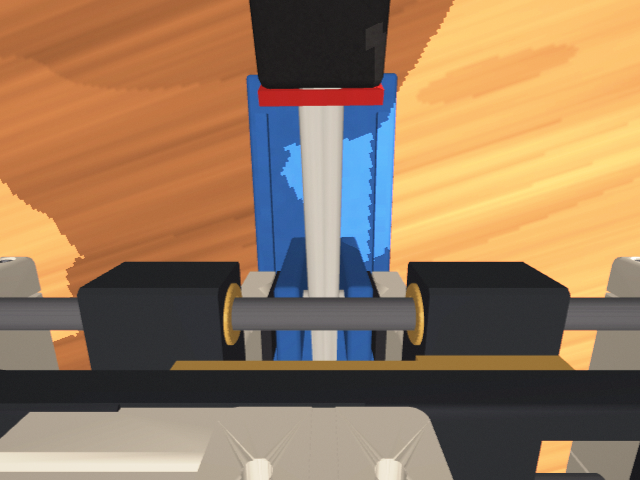

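The tower is clamped between both pads (width 37.8 mm). I lift 35 mm and move to a standoff 60 mm short of the target.

Emit:
drive_tool(moves=[[0, 0, -15, 0, 0, 0, 1], [0, 0, -35, 0, 0, 0, 1], [25, 0, -35, 0, 0, 0, 1], [65, -2, -35, 0, 0, -3, 1], [110, -4, -35, 0, 0, -7, 1], [155, -7, -35, 0, 0, -11, 1], [200, -9, -35, 0, 0, -15, 1], [245, -11, -35, 0, 0, -19, 1], [285, -13, -35, 0, 0, -22.5, 1], [315, -15, -35, 0, 0, -25, 1], [332, -16, -35, 0, 0, -25.5, 1], [337.5, -15.8, -35, 0, 0, -25.5, 1]])

```text
t: 4.05
eef_pos: [0.5539, 0.0165, 0.2597]
ee_rot: [-3.141, 0.0, 1.701]
force: [-0.4, 0.5, -7.8]
width: 0.0381
```

Emit:
drive_tool(moves=[[0, 0, 0, 0, 0, 0, 1], [0, 0, 15, 0, 0, 0, 1], [0, 0, 28, 0, 0, 0, 1], [0, 0, 30, 0, 0, 0, 1], [0, 0, 30, 0, 0, 0, 1]])

```text
t: 4.68
eef_pos: [0.5541, 0.0158, 0.2295]
ee_rot: [-3.141, 0.0, 1.7]
force: [0.4, -1.2, -7.5]
width: 0.0379
```

Run:
```python
from m import *
from mv import mv
s=get_state();print(s['eef_pos'],s['ee_rot'],s['force'],s['width'])
f=cam('top');save(f,'t2.png');g=cam('side');save(g,'s2.png')
cv2.imwrite('pics/c2.png',np.hstack([cv2.resize(x['img'][b:b+150,a:a+200],(400,300),interpolation=2) for x,a,b in((f,230,120),(g,170,150))])[:,:,::-1])
```

```text
[0.55410442 0.01577901 0.22945145] [-3.14078906e+00  3.19264602e-04  1.70021163e+00] [ 0.35591403 -1.18858303 -7.52128614] 0.037904710168442594
```

View pics/c2.png

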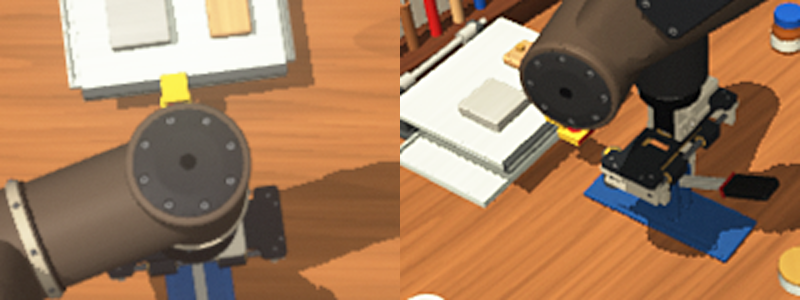

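The jack hangs level about 5 mm up, just short of the pad, with the saddle spot visible in the side view. I check the saddle and base there.

Run:
```python
from m import *
from mv import mv
g=cam('side');P=pts(g)
m=mask(g,(20,100,100),(35,255,255),(266,218,282,234))
if m.any(): c,a=cen(m);print('sad',c,a,ray(g,*c,.065),P[int(c[1]),int(c[0])])
m=mask(g,(100,120,40),(125,255,255),(255,230,360,290));k=(m>0)&(P[...,2]<.02)
r=cv2.minAreaRect((P[k][:,:2]*1000).astype(np.float32));print(r,cv2.boxPoints(r).round(0).tolist(),np.percentile(P[k][:,2],[5,50,95]))
m=mask(g,(0,150,100),(8,255,255),(240,195,275,225));
if m.any(): c,a=cen(m);print('red',c,a)
s=get_state();y=s['ee_rot'][2]-np.pi/2;e=s['eef_pos'][:2]*1000;d=np.array([np.cos(y),np.sin(y)]);print('pred saddle',e+95.4*d,np.degrees(y),'base centre',e+7.9*d)
t=np.array([708,36.3])-95.4*d;mv(t[0],t[1],227,97.4);mv(t[0],t[1],224.3,97.4)
```

```text
sad [274.85714286 224.35714286] 14 [0.6546385  0.02758267 0.065     ] [0.65978992 0.02577839 0.06180556]
((559.6898193359375, 20.64883804321289), (226.59912109375, 81.67436981201172), 8.472540855407715) [[442.0, 44.0], [454.0, -36.0], [678.0, -3.0], [666.0, 78.0]] [0.00787687 0.01244666 0.01789835]
red [256.91666667 214.16666667] 12
pred saddle [648.91777615  28.38371241] 7.431002452043879 base centre [562.15266008  17.0671479 ]
[ 0.2 59.6  3.2] [ 0.04 -0.    0.03]
[ 0.2 59.6  5.9] [ 0.04 -0.    0.03]
```

Emit:
drive_tool(moves=[[0, 0, 2.5, 0, 0, 0, 1], [0, 10, 2.5, 0, 0, 0, 1], [0, 25, 2.5, 0, 0, 0, 1], [0, 40, 2.5, 0, 0, 0, 1], [0.2, 52, 2.5, 0, 0, 0, 1], [0.2, 59.6, 2.5, 0, 0, 0, 1], [0.2, 59.6, 2.5, 0, 0, 0, 1], [0.2, 59.6, 4.5, 0, 0, 0, 1], [0.2, 59.6, 5, 0, 0, 0, 1], [0.2, 59.6, 5, 0, 0, 0, 1]])

```text
t: 6.08
eef_pos: [0.6129, 0.0238, 0.2251]
ee_rot: [-3.142, 0.0, 1.7]
force: [-0.7, -0.6, -6.3]
width: 0.0376
```

Emit:
drive_tool(moves=[[0, 0, 0.7, 0, 0, 0, 1], [0, 0, 0.7, 0, 0, 0, 1], [0, 0, 0.7, 0, 0, 0, -1], [0, 0, 0.7, 0, 0, 0, -1], [0, 0, 0.7, 0, 0, 0, -1], [0, 0, 0.7, 0, 0, 0, -1], [0, 0, -20, 0, 0, 0, -1], [0, 0, -60, 0, 0, 0, -1], [0, 0, -110, 0, 0, 0, -1], [0, -50, -120, 0, 0, 0, -1], [0, -110, -120, 0, 0, 0, -1], [0, -120, -120, 0, 0, 0, -1]])

```text
t: 7.58
eef_pos: [0.4909, 0.0075, 0.3453]
ee_rot: [3.141, -0.001, 1.7]
force: [0.6, 1.3, 0.1]
width: 0.0877
```

Run:
```python
from m import *
g=cam('side');P=pts(g);f=cam('top');Q=pts(f)
for X,p,b in((g,P,(225,200,360,290)),(f,Q,(250,150,400,330))):
  m=mask(X,(100,120,40),(125,255,255),b);k=(m>0)&(p[...,2]<.016)
  if k.sum()<50: continue
  r=cv2.minAreaRect((p[k][:,:2]*1000).astype(np.float32));print(r,cv2.boxPoints(r).round(0).tolist(),np.percentile(p[k][:,2],[5,50,95]),k.sum())
cv2.imwrite('pics/c3.png',np.hstack([cv2.resize(x['img'][b:b+150,a:a+200],(400,300),interpolation=2) for x,a,b in((f,230,150),(g,190,170))])[:,:,::-1])
```

```text
((621.1235961914062, 7.200294494628906), (224.37794494628906, 122.84538269042969), 7.465874195098877) [[502.0, 54.0], [518.0, -68.0], [740.0, -39.0], [724.0, 83.0]] [0.0033028  0.00724529 0.01350603] 1307
((704.5903930664062, 38.454280853271484), (56.86923599243164, 76.05461883544922), 14.09700870513916) [[668.0, 68.0], [686.0, -5.0], [741.0, 8.0], [723.0, 82.0]] [0.00374939 0.00831233 0.01275227] 254
```

View pics/c3.png

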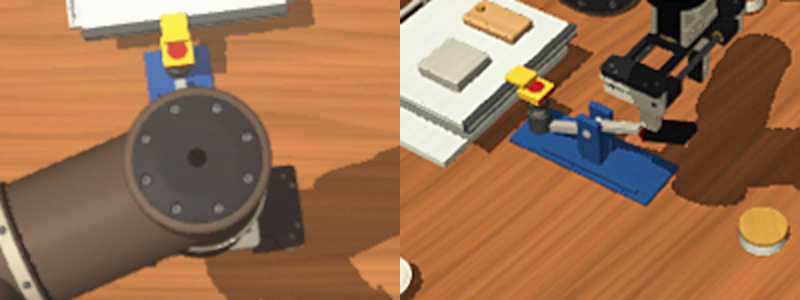

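The jack is under the pad, standing free with its handle up, but I want a finer lateral check. I'll cast rays from the base edges in the top view.

Run:
```python
from m import *
f=cam('top')
m=mask(f,(100,120,40),(125,255,255),(290,165,350,205))
y=np.radians(7.43);d=np.array([np.cos(y),np.sin(y)]);n=np.array([-d[1],d[0]])
pad=np.array([708,36.3])
for v in range(172,194,2):
  u=np.flatnonzero(m[v])
  if len(u)<5: continue
  L,R=[ray(f,x,v,.008)[:2]*1000-pad for x in(u[0]-.5,u[-1]+.5)]
  print(v,u[0],u[-1],'lat',(L@n).round(1),(R@n).round(1),'fwd',((L+R)/2@d).round(1))
for c in(304,306,308,330,332,334):
  u=np.flatnonzero(m[:,c])
  if len(u): print(c,u[0],'front',((ray(f,c,u[0]-.5,.008)[:2]*1000-pad)@d).round(1))
g=cam('side')
for X,b in((f,(300,150,340,190)),(g,(240,195,275,225))):
  k=mask(X,(0,150,100),(8,255,255),b)|mask(X,(170,150,100),(180,255,255),b)
  c,a=cen(k); print('red',c,a,(ray(X,*c,.082)[:2]*1000-pad))
```

```text
176 305 309 lat 32.6 20.4 fwd 21.2
178 303 310 lat 38.0 18.5 fwd 16.3
180 303 310 lat 38.6 19.2 fwd 11.3
182 303 310 lat 39.2 19.8 fwd 6.3
184 304 310 lat 37.4 20.4 fwd 1.1
186 304 312 lat 38.0 16.1 fwd -4.2
188 304 334 lat 38.6 -36.8 fwd -12.6
190 304 335 lat 39.2 -38.5 fwd -17.7
192 305 316 lat 37.4 8.2 fwd -19.9
304 177 front 20.8
306 176 front 22.7
308 176 front 22.1
330 188 front -14.8
332 188 front -15.4
334 187 front -13.6
red [318.03389831 174.57627119] 59 [ 0.81558979 -0.23272661]
red [257.48484848 212.90909091] 33 [-0.45007859  1.26353534]
```

The saddle is within about 0.5 mm laterally and 2.5 mm short of the pad centre, well inside 12 mm. I close the fingers and press the trial stroke along the paddle's arc.

Emit:
drive_tool(moves=[[0, 5, 0, 0, 0, 0, 1], [0, 9.6, 15, 0, 0, 0, 1], [0, 9.6, 30, 0, 0, 0, 1], [0, 9.6, 38, 0, 0, 0, 1], [0, 9.6, 44, 0, 0, 0, 1], [0, 7, 56, 0, 0, 0, 1], [0, 3.8, 64, 0, 0, 0, 1], [0, 1.5, 72, 0, 0, 0, 1], [0, -0.3, 79, 0, 0, 0, 1], [0, -1.5, 86, 0, 0, 0, 1], [0, -2.5, 92, 0, 0, 0, 1], [0, -2.8, 97, 0, 0, 0, 1]])

```text
t: 9.28
eef_pos: [0.4914, 0.008, 0.2489]
ee_rot: [3.14, 0.0, 1.701]
force: [-5.1, -0.2, 15.6]
width: 0.0326
```

Emit:
drive_tool(moves=[[0, 0, 4, 0, 0, 0, 1], [0, -0.4, 7.5, 0, 0, 0, 1], [0, -0.4, 8, 0, 0, 0, 1], [0, -0.4, 8, 0, 0, 0, 1]])

```text
t: 9.78
eef_pos: [0.491, 0.0079, 0.241]
ee_rot: [3.14, 0.0, 1.701]
force: [-4.9, -1.0, 15.0]
width: 0.0334
```

```bash
cat > chk.py <<'E'
from m import *
import sys
s=get_state();print(s['t'],s['eef_pos'],s['force'],s['width'])
g=cam('side');f=cam('top');P=pts(g);Q=pts(f)
for X,p,b in((f,Q,(300,150,340,190)),(g,P,(235,185,280,225))):
  k=mask(X,(0,150,100),(8,255,255),b)|mask(X,(170,150,100),(180,255,255),b)
  if k.any(): c,a=cen(k); print('red',c,a,'z',np.median(p[k>0][:,2]))
cv2.imwrite('pics/'+sys.argv[1],np.hstack([cv2.resize(x['img'][b:b+150,a:a+200],(400,300),interpolation=2) for x,a,b in((f,230,150),(g,190,170))])[:,:,::-1])
E
python3 chk.py c4.png
```

```text
9.775 [0.49103798 0.00793828 0.24100117] [-4.87748671 -1.00641871 15.02770696] 0.03342531847917656
red [317.93103448 171.96551724] 58 z 0.10117579531794456
red [256.60714286 207.53571429] 28 z 0.09988893175821724
```

View pics/c4.png

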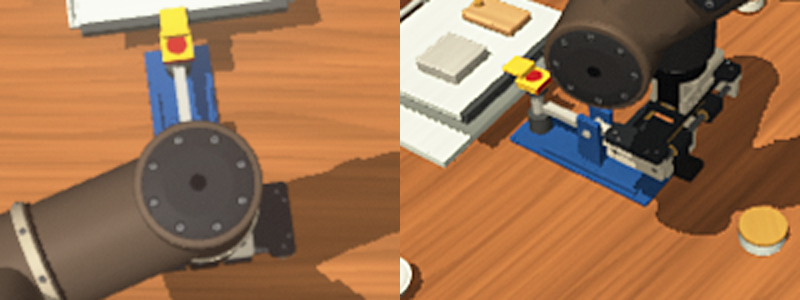

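The bed is up by about 17 mm, but the fingers stopped at 33 mm, so they apparently clasped the 34 mm paddle instead of closing above it. I press a little further to see whether the stop is reached.

Emit:
drive_tool(moves=[[0, 0, 2, 0, 0, 0, 1], [0, 0, 4, 0, 0, 0, 1], [0, 0, 4, 0, 0, 0, 1]])

```text
t: 10.25
eef_pos: [0.491, 0.0079, 0.2369]
ee_rot: [3.14, 0.0, 1.701]
force: [-4.4, -0.9, 15.7]
width: 0.0331
```

```bash
python3 chk.py c5.png
```

```text
10.25 [0.49100059 0.00792898 0.23694597] [-4.39420318 -0.91812536 15.65140965] 0.03307489931639896
red [317.98275862 171.63793103] 58 z 0.10347005634866338
red [256.5862069  206.93103448] 29 z 0.10098470314193979
```

Emit:
drive_tool(moves=[[0, 0, 2, 0, 0, 0, 1], [0, 0, 3, 0, 0, 0, 1], [0, 0, 3, 0, 0, 0, 1]])

```text
t: 10.72
eef_pos: [0.491, 0.0079, 0.234]
ee_rot: [3.14, 0.0, 1.701]
force: [-5.6, 0.3, 14.2]
width: 0.0328
```

Emit:
drive_tool(moves=[[0, 0, 1.5, 0, 0, 0, 1], [0, 0, 3, 0, 0, 0, 1], [0, 0, 3, 0, 0, 0, 1]])

```text
t: 11.1
eef_pos: [0.4911, 0.008, 0.2322]
ee_rot: [3.14, 0.0, 1.702]
force: [-9.6, -0.4, 30.3]
width: 0.0334
```

```bash
python3 chk.py c6.png
```

```text
11.1 [0.49112495 0.00797566 0.23217906] [-9.6053694  -0.43356449 30.34468161] 0.033356449935540586
red [317.91525424 171.25423729] 59 z 0.1064210350325792
red [256.27586207 206.31034483] 29 z 0.10353949270880279
```

The force jump (14→30 N) and the ~21 mm bed rise show the stop was reached. I ease the handle back along its arc, open just before the top so the spring finishes, rise, and close fully in the air.

Emit:
drive_tool(moves=[[0, 0.3, -6, 0, 0, 0, 1], [0, 1, -14, 0, 0, 0, 1], [0, 2.5, -22, 0, 0, 0, 1], [0, 5, -30, 0, 0, 0, 1], [0, 7, -38, 0, 0, 0, 1], [0, 10, -46, 0, 0, 0, 1], [0, 11.5, -50, 0, 0, 0, 1], [0, 11.5, -50, 0, 0, 0, -1], [0, 11.5, -50, 0, 0, 0, -1], [0, 11.5, -50, 0, 0, 0, -1], [0, 11.5, -60, 0, 0, 0, -1], [0, 11.5, -90, 0, 0, 0, -1]])

```text
t: 12.7
eef_pos: [0.5021, 0.0094, 0.3196]
ee_rot: [-3.139, 0.001, 1.7]
force: [0.7, -0.0, -0.0]
width: 0.0776
```

Emit:
drive_tool(moves=[[0, 0, -15, 0, 0, 0, 1], [0, 0, -15, 0, 0, 0, 1], [0, 0, -15, 0, 0, 0, 1], [0, 0, -15, 0, 0, 0, 1], [0, 0, -15, 0, 0, 0, 1], [0, 0, -15, 0, 0, 0, 1], [0, 0, -15, 0, 0, 0, 1], [0, 0, -15, 0, 0, 0, 1]])

```text
t: 13.7
eef_pos: [0.5024, 0.0095, 0.3348]
ee_rot: [3.142, -0.0, 1.7]
force: [-0.3, -0.8, 0.1]
width: 0.0088
```

```bash
python3 chk.py c7.png
python3 - <<'E'
from m import *
f=cam('top')
m=mask(f,(100,120,40),(125,255,255),(290,165,350,205))
y=np.radians(7.43);d=np.array([np.cos(y),np.sin(y)]);n=np.array([-d[1],d[0]])
pad=np.array([708,36.3])
for v in(178,180,188,190):
  u=np.flatnonzero(m[v]);L,R=[ray(f,x,v,.008)[:2]*1000-pad for x in(u[0]-.5,u[-1]+.5)]
  print(v,u[0],u[-1],'lat',(L@n).round(1),(R@n).round(1))
for c in(304,306,308,330,332,334):
  u=np.flatnonzero(m[:,c])
  if len(u): print(c,u[0],'front',((ray(f,c,u[0]-.5,.008)[:2]*1000-pad)@d).round(1))
E
```

```text
13.7 [0.50242074 0.0094704  0.33484553] [-0.33254286 -0.77578598  0.1226283 ] 0.008773333347140547
red [318.03389831 174.57627119] 59 z 0.08307913504727531
red [257.5625  212.84375] 32 z 0.08149794212500733
178 303 310 lat 38.0 18.5
180 303 310 lat 38.6 19.2
188 304 313 lat 38.6 14.3
190 305 310 lat 36.8 22.2
304 176 front 23.4
306 176 front 22.7
308 176 front 22.1
```

View pics/c7.png

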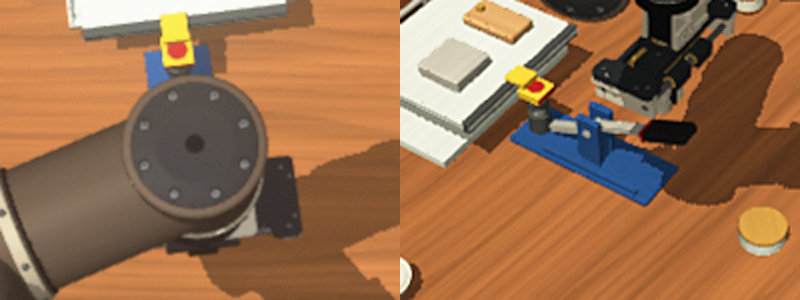

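The bed is down (red mark back at 0.082 m), the handle is up, the jack has not moved, and the fingers are nearly shut above the paddle. Second press.

Emit:
drive_tool(moves=[[0, -2, 15, 0, 0, 0, 1], [0, -2, 28, 0, 0, 0, 1], [0, -2.5, 36, 0, 0, 0, 1], [0, -4, 44, 0, 0, 0, 1], [0, -7, 52, 0, 0, 0, 1], [0, -9.5, 60, 0, 0, 0, 1], [0, -11.5, 67, 0, 0, 0, 1], [0, -13, 74, 0, 0, 0, 1], [0, -14, 81, 0, 0, 0, 1], [0, -14.5, 87, 0, 0, 0, 1], [0, -14.8, 91, 0, 0, 0, 1], [0, -14.8, 93, 0, 0, 0, 1]])

```text
t: 15.35
eef_pos: [0.4884, 0.0076, 0.2428]
ee_rot: [3.139, 0.0, 1.701]
force: [-2.2, -1.2, 12.7]
width: 0.0002
```

Emit:
drive_tool(moves=[[0, 0, 1, 0, 0, 0, 1], [0, 0, 2, 0, 0, 0, 1], [0, 0, 2, 0, 0, 0, 1]])

```text
t: 15.72
eef_pos: [0.4883, 0.0076, 0.2411]
ee_rot: [3.139, 0.0, 1.701]
force: [-2.6, -0.4, 13.7]
width: 0.0002
```

```bash
python3 chk.py c8.png
```

```text
15.725 [0.48832075 0.00755555 0.24107207] [-2.5842102  -0.44070914 13.70560118] 0.00022433091999162397
red [318.01694915 171.33898305] 59 z 0.10566539712094598
red [256.42857143 206.28571429] 28 z 0.10368305769523305
```

View pics/c8.png

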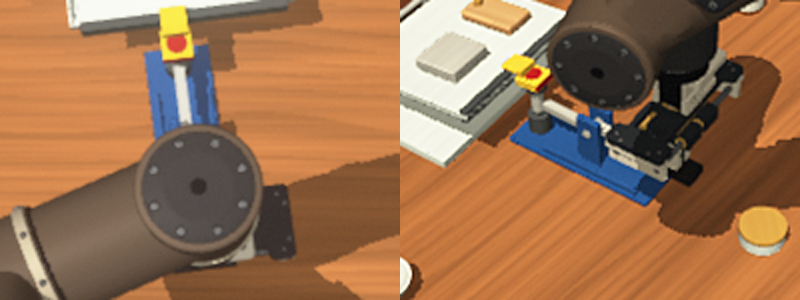

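The bed is raised about 22 mm with the shut fingertips on the paddle. I press slightly more to seat it on the stop, then check the jack position once more.

Emit:
drive_tool(moves=[[0, 0, 1, 0, 0, 0, 1], [0, 0, 1.2, 0, 0, 0, 1], [0, 0, 1.2, 0, 0, 0, 1], [0, 0, 1.2, 0, 0, 0, 1]])

```text
t: 16.32
eef_pos: [0.4883, 0.0076, 0.2405]
ee_rot: [3.139, 0.0, 1.701]
force: [-5.6, -1.2, 19.8]
width: 0.0005
```

```bash
python3 chk.py c9.png
python3 - <<'E'
from m import *
f=cam('top')
m=mask(f,(100,120,40),(125,255,255),(290,165,350,225))
y=np.radians(7.43);d=np.array([np.cos(y),np.sin(y)]);n=np.array([-d[1],d[0]])
pad=np.array([708,36.3])
for v in(190,196,204):
  u=np.flatnonzero(m[v]);L,R=[ray(f,x,v,.008)[:2]*1000-pad for x in(u[0]-.5,u[-1]+.5)]
  print(v,'lat',(L@n).round(1),(R@n).round(1))
for c in(304,306,308):
  u=np.flatnonzero(m[:,c]);print('front',((ray(f,c,u[0]-.5,.008)[:2]*1000-pad)@d).round(1))
job_done()
E
```

```text
16.325 [0.48834778 0.00757655 0.24050428] [-5.56823856 -1.23579699 19.76437794] 0.0005134372939547879
red [317.91525424 171.25423729] 59 z 0.10597735958246172
red [256.42857143 206.28571429] 28 z 0.10416573739803514
190 lat 36.8 -38.5
196 lat 38.6 -39.0
204 lat 38.6 -38.9
front 23.4
front 22.7
front 22.1
the job is handed in; nothing more can be done
```

I set the jack under the lift pad and let go of it. I then made one full trial stroke, pressed the handle down a second time, and handed the job in at about 16 s with the handle held down.

**Last checks:**
- **Bed:** the pad is up about 22 mm, which puts its underside near 90 mm.
- **Handle:** it is on its stop, with about 20 N of push at the tool.
- **Jack:** it has not moved between strokes. The saddle is about 2–3 mm short of the pad centre and within 1 mm sideways, and the jack looks flat in the pictures.

**One thing differed from plan:** on the trial stroke the fingers had not finished closing and clasped the sides of the paddle. The stroke still reached the stop (the force jumped from 14 to 30 N and the bed rose about 21 mm). The handle then came back up and the bed went down again. The second press was made with closed fingertips on top of the paddle.

I saw no contact with the other things on the bench, but I did not re-measure their positions at the end.

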